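Centre the dessert cup on its serving stand

ROBOT

A 6-joint arm with a two-finger parallel gripper is mounted at the origin on the work surface. World frame = base frame: x ahead of the robot, y to its left, z up, the work surface at z = 0. Lengths are in m, angles in rad, forces in N, time in s.
With the tool pointing down it reaches from about 0.35 to 0.975 m from the base axis. Payload 4.9 kg.
Tool frame: the origin (TCP) lies midway between the tips of the shut fingers; the grasp point (between the pads) lies 19 mm behind it; z points along the fingers, x is the direction in which the jaws open and shut, and the axes are right-handed (so a half turn about z gives the same grasp; the last joint's range is limited). The gripper opens to 85 mm and grips with 20 to 120 N. Pads are 22 mm wide; open, the fingers measure 114 mm over their backs; the gripper's body (76 mm by 85 mm) begins 54 mm behind the grasp point. The pads swing forward as they close: fully open they stand 13 mm farther back than shut.
Start: joints at [1.158, 0.053, 1.613, -0, 1.476, -0.119], TCP at [0.181, 0.598, 0.231] pointing down, gripper open.
Joint ranges: [-3.01, 3.01], [-1.01, 2.22], [0.06, 2.58], [-1.02, 4.17], [0.09, 2.62], [-3.14, 3.14]. Speed limits (rad/s): [2.57, 2.57, 3.14, 3.14, 3.14, 3.14].

INTERFACE

Orientations are given as a rotation vector (axis times angle).
In Python, from station import ctrl gives the robot as it stands.
- The arm moves only by the tool step_arm, never from a script. Its argument "increments" is text: rows parted by semicolons, each of 6 numbers parted by spaces: the shift along the tool's x, y, z as a fraction of full scale, then the turn, a rotation vector about the tool's x, y, z as a fraction of full scale. In form: x y z rx ry rz; .... A call has 1 to 12 rows; each row shifts and turns the commanded pose from where the row before left it, along the tool's axes as they then stand; what a row does not reach is not made up. Full scale, the value 1, is 0.025 m for a shift and 0.1 rad for a turn. A row lasts 1/12 s, in which the tool goes at most 41.7 mm and 7.16 degrees, less where a joint would pass 70% of its speed; a pose out of reach is approached as far as the arm can. A call with a number of a shift or a turn outside -1 to 1 is refused whole. A call with a gripper value outside its range is refused whole. "fingers" is the opening, from -1 (shut) to 1 (fully open), so that 0 is half open, set as the call begins (left out, the last holds). The fingers move at their own pace and stop on an object; "newtons" is the grip in N (left out, the last holds). Time passes only in rows, so rows that do not move let the fingers close. It gives the time, the measured TCP pose, the force and the opening at its end, in the units of the state.
- ctrl.get_obs(): the state, without advancing time (a new reading comes with each control period).
- ctrl.get_image(name): name is "scene" or "top"; returns a dict with "pixels" (420x560x3 uint8, red, green, blue), "intrinsics" (3x3 intrinsics, pixels), "distortion" ([k1, k2, p1, p2, k3] as OpenCV has them; the pictures are not rectified), "eye" and "orientation" of the camera in the world. Camera axes: x right, y down, z forward; pixel columns grow to the right and rows downward; lengths in m; the calibration is good to about 2 mm. A picture is of the moment at which its call begins. There is no depth.
- ctrl.finish_job(): hands the job in, once; it reports no verdict.
The state is a dict: "t": time; "q": joint angles; "dq": joint speeds; "effort": joint torques, N m; "tool_pos": TCP position; "tool_rot": TCP orientation; "contact_force": force on the tool from outside, world axes, zero at the start; "wrist_torque": the same for the moment, N m; "opening": finger opening in m.
Only numpy, scipy, OpenCV 4.12 (cv2) and the standard library are available. Lean on these libraries where they do the work, as an engineer would, in place of code of your own. Each camera call takes 0.05 s, during which the arm holds its last target.

TASK

One of the two dessert cups on the white pedestal stands has been set down off-centre: with light fingertip taps low on its foot, nudge it over until it stands in the middle of its stand, to within about 5 mm. It is top-heavy, so be gentle: do not grip or lift it, do not tip it or let it off the stand, and do not shove the stand along. Leave the other cup and everything else on the table as it is, and finish with the hand clear.

Things in the scene. Friction and masses are not known exactly. Their poses are not given: they have to be found in the camera images.
- cup: the off-centre cup: round footed steel dessert cup with a cut piece of orange sweet potato in it (one rigid piece), 60 mm tall in all, about 160 g, top-heavy. Bowl 44 mm across, 46 mm up; stem 14 mm; it stands on a foot ring 28 mm across. It rocks or topples if pushed at the bowl or pressed down. Origin: centre of its underside, z up. Starts upright, 20 to 28 mm off the stand's middle, in any direction.
- cup_foot (a point): centre of the off-centre cup's foot disc, 7 mm above the cup's underside. The disc, 54 mm across, is the cup's widest part; its rim spans 4 to 10 mm above the stand's top, so a fingertip coming down beside it to about 5 mm over the top meets the rim first. A level push there of 1 to 3 N slides the cup, which stops when the push stops. At the start the disc reaches about the edge of the stand's top.
- stand: the stand under the off-centre cup: white ceramic pedestal stand, loose, 0.9 kg, 60 mm tall, with a flat round top 96 mm across, no rim, and a fine grey ring 63 mm across drawn round its middle. Origin: centre of its underside, z up.
- stand_top (a point): middle of the flat top of the stand under the off-centre cup, 60 mm above the table
- cup_ok: the other cup, same shape as the off-centre one, already standing in the middle of its own stand; to be left alone
- stand_ok: the stand under the other cup, same shape as the first; the two stands are at least 0.2 m apart, either may be on the robot's left; to be left alone
- potato_a: bystander: cut piece of sweet potato, 48 mm across, 34 mm tall, standing on the table; origin at its underside
- potato_b: bystander: cut piece of sweet potato, 56 mm across, 24 mm tall, on the table; origin at its underside
- ramekin: bystander: small white ceramic bowl, 68 mm across, 40 mm tall, on the table between the stands; origin at its underside
- spoon: bystander: steel spoon lying flat on the table
- spatula: bystander: spatula with dark handle lying flat on the table
- spice_jar: bystander: small glass jar with a steel cap, 44 mm across, 70 mm tall, on the table; origin at its underside
Not all that is in view belongs to the job. Leave any pink or purple look-alike of the cup alone.

How it is judged:
At the end, for the whole second after the job is handed in: The cup stands upright and at rest on its stand with its axis within 6 mm of the middle of the stand; the other cup still stands upright within 6 mm of the middle of its own stand (horizontal distance between cup and stand below 0.006 m and angle between each of cup, stand, cup_ok's own z axis and vertical below 0.08 rad and z of cup in the frame of stand between 0.056 and 0.064 m and linear speed of cup below 0.01 m/s and angular speed of cup below 0.2 rad/s and horizontal distance between cup_ok and stand_ok below 0.006 m); the robot touches nothing.
It fails at once if the cup is tipped by more than 17 degrees (angle between cup's own z axis and vertical above 0.3 rad).
It fails at once if the cup is lifted (its underside more than 12 mm above the stand's top) or falls off (z of cup in the frame of stand above 0.072 m or z of cup in the frame of stand below 0.05 m).
It fails at once if the cup is gripped or struck hard: the fingers or arm press on it with more than 8 N (contact force between any of the fingers, the arm and cup above 8 N).
It fails at once if the stand under the cup is shoved more than 12 mm, or the other cup or its stand is moved more than 6 mm (distance of stand from where it was at the start of the episode above 0.012 m or distance of any of cup_ok, stand_ok from where it was at the start of the episode above 0.006 m).
It fails at once if a bystander is moved more than 15 mm (distance of any of potato_a, potato_b, ramekin, spoon, spatula, spice_jar from where it was at the start of the episode above 0.015 m).
It also fails if it takes over 48 s, if anything falls off the work surface, if the arm or the gripper's body presses on something with over 40 N, if the wrist force passes 120 N, or if a joint passes its speed limit or range.

## Working session

There is one attempt and no reset: what is moved stays moved. The work goes in short steps, Python scripts to look and compute and a tool call to move; the robot and the scene stay as the last step left them, time stands still between calls to the robot, and variables do not carry over. Pictures are saved under pics/ and viewed, and the job is handed in when it is done.

Besides the shell and the picture viewer there is one more tool, called after "Call:" in YAML: its name, and indented under it one key for each argument. step_arm: Moves the arm, as the interface text tells. Shift numbers are shares of 0.025 m and turn numbers shares of 0.1 rad, none past 1 either way. Its arguments: {"type":"object","properties":{"increments":{"type":"string"},"fingers":{"type":"number"},"newtons":{"type":"number"}},"required":["increments"]}

```bash
mkdir -p pics; ls; cat > h.py <<'E'
import numpy as np, cv2
from station import ctrl
def snap(n,f):
    im=ctrl.get_image(n); cv2.imwrite(f'pics/{f}.png',im['pixels'][:,:,::-1]); np.save(f'pics/{f}.npy',im,allow_pickle=True); return im
def load(f): return np.load(f'pics/{f}.npy',allow_pickle=True).item()
def R(im):
    o=np.array(im['orientation'],float)
    return o if o.shape==(3,3) else cv2.Rodrigues(o)[0]
def ray(im,u,v):
    p=cv2.undistortPoints(np.array([[[u,v]]],float),np.array(im['intrinsics']),np.array(im['distortion']))[0,0]
    return R(im)@np.array([p[0],p[1],1])
def at(im,u,v,z):
    d=ray(im,u,v);e=np.array(im['eye']);return e+d*(z-e[2])/d[2]
def proj(im,P):
    r=R(im).T; t=-r@np.array(im['eye'])
    return cv2.projectPoints(np.array(P,float).reshape(-1,1,3),cv2.Rodrigues(r)[0],t,np.array(im['intrinsics']),np.array(im['distortion']))[0][:,0]
def crop(im,f,u0,v0,w,h,s):
    c=im['pixels'][v0:v0+h,u0:u0+w,::-1]; cv2.imwrite(f'pics/{f}.png',cv2.resize(c,None,fx=s,fy=s,interpolation=cv2.INTER_CUBIC))
E
python3 - <<'E'
from h import *
for n in('scene','top'):
    im=snap(n,n+'0');print(n,im['eye'],im['orientation'],im['intrinsics'])
print(ctrl.get_obs())
E
```

```text
pics
scene [1.53695906 0.10514514 0.96982354] [-1.668335   -1.77651309  0.82880673] [[507.61161435   0.         282.07857953]
 [  0.         507.61161435 218.29518149]
 [  0.           0.           1.        ]]
top [0.46617858 0.00646188 1.10855165] [-2.17004287  2.19689886 -0.07595551] [[501.27878841   0.         282.4433324 ]
 [  0.         501.27878841 209.8670658 ]
 [  0.           0.           1.        ]]
{'t': 0.1, 'q': array([ 1.15800572e+00,  5.32761367e-02,  1.61417691e+00,  4.14312451e-06,
        1.47599031e+00, -1.19003230e-01]), 'dq': array([ 0.00186623, -0.00191521, -0.00274749,  0.00191318, -0.00039756,
       -0.0002817 ]), 'effort': array([ 1.24311155e-04, -3.94902384e+01, -3.71363533e+01, -1.30043154e-04,
        3.88435597e-03, -2.21786468e-05]), 'tool_pos': array([0.18075759, 0.59769604, 0.23018299]), 'tool_rot': array([ 2.52192581,  1.87182764, -0.00252601]), 'contact_force': array([-0.24468441, -0.00160694,  0.1672631 ]), 'wrist_torque': array([0.00475023, 0.01226294, 0.00069493]), 'opening': 0.08532073799878924}
```

View pics/scene0.png

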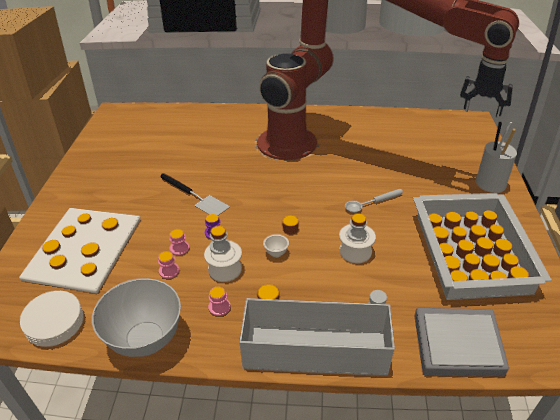

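View pics/top0.png

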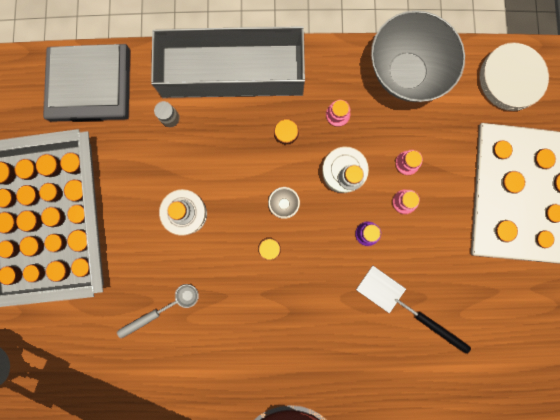

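The scene picture shows cups at (222,255) and (357,240). In the top picture the right-hand cup (352,176) is off-centre on its stand (346,170), and the left one (182,212) looks centred. I'll zoom in.

```bash
python3 - <<'E'
from h import *
crop(load('top0'),'t0c',310,135,80,70,10)
crop(load('scene0'),'s0c',190,210,70,75,8)
E
```

```text
(no output)
```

View pics/t0c.png

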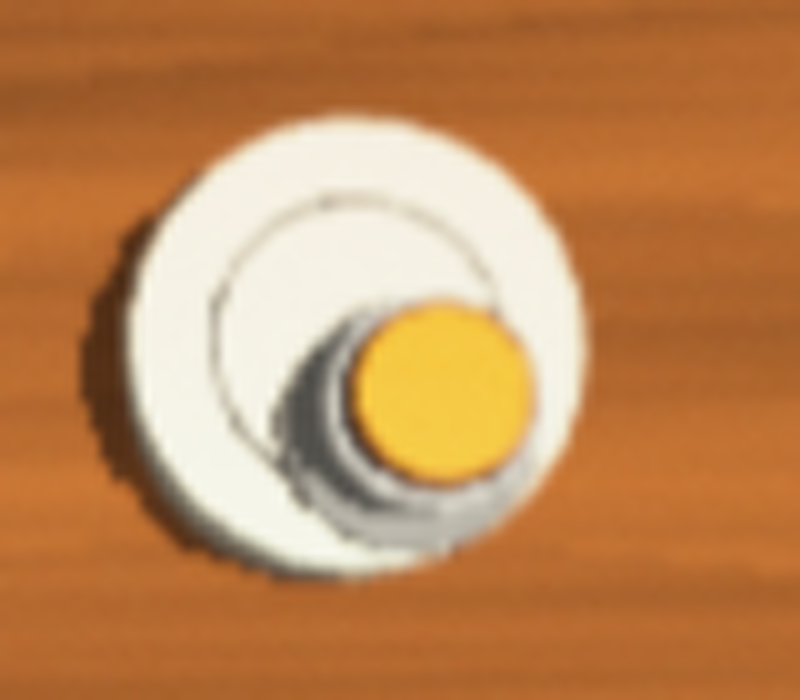

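View pics/s0c.png

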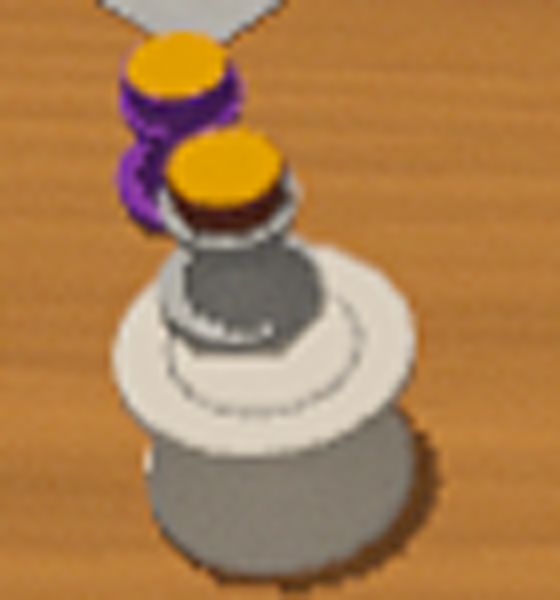

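```bash
cat >> h.py <<'E'
def circ(x,y,z,r,n=72):
    a=np.linspace(0,2*np.pi,n,endpoint=False);return np.c_[x+r*np.cos(a),y+r*np.sin(a),0*a+z]
def overlay(im,f,u0,v0,w,h,s,circs):
    c=cv2.resize(im['pixels'][v0:v0+h,u0:u0+w,::-1],None,fx=s,fy=s,interpolation=cv2.INTER_CUBIC)
    for P,col in circs:
        q=(proj(im,P)-[u0,v0]+.5)*s-.5
        for a in q: cv2.circle(c,tuple(int(round(k)) for k in a),1,col,-1)
    cv2.imwrite(f'pics/{f}.png',c)
E
python3 - <<'E'
from h import *
t=load('top0');s=load('scene0')
T=lambda x,y,z:at(t,310+x/10-.45,135+y/10-.45,z)
S=lambda x,y,z:at(s,190+x/8-.45,210+y/8-.45,z)
print('stand top',T(357,346,.06),'scene',S(264,349,.06))
print('ring', [T(*p,.06) for p in((352,192),(212,325))])
print('cup top',T(444,393,.12),'scene',S(225,167,.12))
st=T(357,346,.06);cu=T(444,393,.12)
for im,f,a in((t,'t0o',(310,135,80,70,10)),(s,'s0o',(190,210,70,75,8))):
    overlay(im,f,*a,[(circ(*st[:2],.06,.048),(255,0,0)),(circ(*st[:2],.06,.0315),(255,0,0)),(circ(*cu[:2],.07,.027),(0,255,0)),(circ(*cu[:2],.106,.022),(0,0,255))])
print(cu-st,np.hypot(*(cu-st)[:2]))
E
```

```text
stand top [ 0.62647499 -0.12513342  0.06      ] scene [ 0.62746227 -0.12293117  0.06      ]
ring [array([ 0.65943607, -0.12484301,  0.06      ]), array([ 0.63129182, -0.09453646,  0.06      ])]
cup top [ 0.60767001 -0.1347567   0.12      ] scene [ 0.6075965  -0.13293485  0.12      ]
[-0.01880498 -0.00962328  0.06      ] 0.02112427297940746
```

View pics/t0o.png

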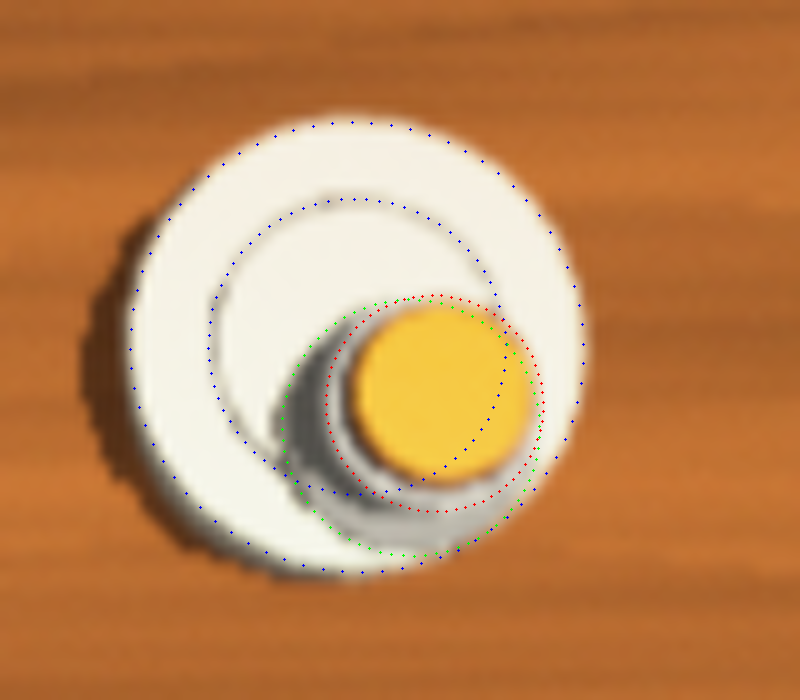

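View pics/s0o.png

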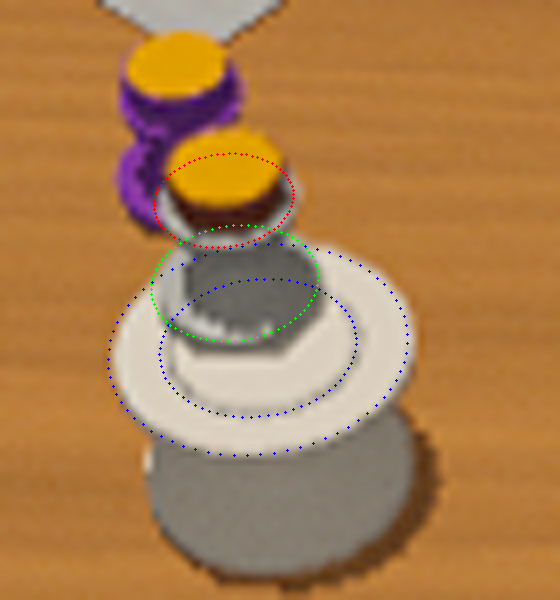

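The overlays fit the top picture. The scene picture agrees except for about 2 mm in y, which is within calibration. The cup is about 21 mm off, at (-19,-10) mm from the stand's middle. Next I'll check the purple look-alike's position and plan the transfer.

```bash
cat >> h.py <<'E'
def rel(target,o=None):
    o=o or ctrl.get_obs(); r=cv2.Rodrigues(np.array(o['tool_rot']))[0]
    d=r.T@(np.array(target)-np.array(o['tool_pos'])); return d/0.025
E
python3 - <<'E'
from h import *
t=load('top0'); print('purple',at(t,371,233,.06))
o=ctrl.get_obs(); r=cv2.Rodrigues(o['tool_rot'])[0]; print(r)
print(rel([.550,-.1636,.16]), 'yaw y', np.degrees(np.arctan2(r[1,1],r[0,1])))
E
```

```text
purple [ 0.49096655 -0.17633885  0.06      ]
[[ 2.89579093e-01  9.57153797e-01 -7.46217200e-04]
 [ 9.57152325e-01 -2.89579968e-01 -1.69359373e-03]
 [-1.83711922e-03 -2.23814191e-04 -9.99998287e-01]]
[-24.86489835  22.95574273   2.84786661] yaw y -16.832811428837864
```

Call:
step_arm:
  increments: "0 0 0 0 0 0"
  fingers: -1
  newtons: 20

```text
t: 0.18
tool_pos: [0.1808, 0.5978, 0.2305]
tool_rot: [2.522, 1.872, -0.002]
contact_force: [-0.3, 0.5, 0.2]
opening: 0.0756
```

Call:
step_arm:
  increments: "-.3 .3 0 0 0 0;-.7 .65 0 0 0 0;-.7 .65 0 0 0 0;-.7 .65 0 0 0 0;-.7 .65 0 0 0 0;-.7 .65 0 0 0 0;-.7 .65 0 0 0 0;-.7 .65 0 0 0 0;-.7 .65 0 0 0 0;-.7 .65 0 0 0 0;-.7 .65 0 0 0 0;-.7 .65 0 0 0 0"

```text
t: 1.18
tool_pos: [0.3016, 0.3511, 0.2311]
tool_rot: [2.522, 1.872, -0.0]
contact_force: [0.5, 0.3, 0.5]
opening: 0.0003
```

Call:
step_arm:
  increments: "-.7 .65 0 0 0 0;-.7 .65 0 0 0 0;-.7 .65 0 0 0 0;-.7 .65 0 0 0 0;-.7 .65 0 0 0 0;-.7 .65 0 0 0 0;-.7 .65 0 0 0 0;-.7 .65 0 0 0 0;-.7 .65 0 0 0 0;-.7 .65 0 0 0 0;-.7 .65 0 0 0 0;-.7 .65 0 0 0 0"

```text
t: 2.18
tool_pos: [0.4271, 0.0938, 0.2312]
tool_rot: [2.523, 1.872, 0.0]
contact_force: [0.1, 0.3, -0.4]
opening: -0.0
```

Call:
step_arm:
  increments: "-.7 .65 0 0 0 0;-.7 .65 0 0 0 0;-.7 .65 0 0 0 0;-.7 .65 0 0 0 0;-.7 .65 0 0 0 0;-.7 .65 0 0 0 0;-.7 .65 0 0 0 0;-.7 .65 0 0 0 0;-.7 .65 0 0 0 0;-.7 .65 0 0 0 0;-.5 .3 0 0 0 0;0 0 0 0 0 0"

```text
t: 3.18
tool_pos: [0.5354, -0.1358, 0.231]
tool_rot: [2.525, 1.869, -0.001]
contact_force: [0.4, 0.6, -0.4]
opening: 0.0001
```

```bash
python3 - <<'E'
from h import *
o=ctrl.get_obs(); print(o['t'],o['q'],o['tool_pos'],o['opening'])
r=cv2.Rodrigues(o['tool_rot'])[0]; print(r)
snap('scene','s1')
E
```

```text
3.1833 [-3.82709423e-01 -1.20249447e-01  1.78214875e+00 -8.34957117e-04
  1.48016298e+00 -1.65671944e+00] [ 0.53540454 -0.13579528  0.23103098] 7.078662514821748e-05
[[ 2.92375784e-01  9.56303218e-01 -7.46145102e-04]
 [ 9.56303184e-01 -2.92376238e-01 -5.96010805e-04]
 [-7.88122149e-04 -5.39281811e-04 -9.99999544e-01]]
```

Call:
step_arm:
  increments: "0 0 0 0 0 -.4;0 0 0 0 0 -.8;0 0 0 0 0 -.8;0 0 0 0 0 -.8;0 0 0 0 0 -.8;0 0 0 0 0 -.8;0 0 0 0 0 -.8;0 0 0 0 0 -.8;0 0 0 0 0 -.8;0 0 0 0 0 -.5;0 0 0 0 0 -.3;0 0 0 0 0 0"

```text
t: 4.23
tool_pos: [0.535, -0.1322, 0.2313]
tool_rot: [-1.646, -2.675, -0.0]
contact_force: [0.9, -0.6, 0.2]
opening: 0.0001
```

```bash
python3 - <<'E'
from h import *
o=ctrl.get_obs(); print(o['t'],o['tool_pos'])
r=cv2.Rodrigues(o['tool_rot'])[0]; print(np.degrees(np.arctan2(r[1,1],r[0,1])))
print(rel([.550,-.1636,.15]))
im=snap('scene','s2');crop(im,'s2c',150,120,200,170,4);snap('top','t2')
E
```

```text
4.2333 [ 0.5349715  -0.1321585   0.23134972]
26.803117964582388
[-1.39522707 -0.03070275  3.25329367]
```

View pics/s2c.png

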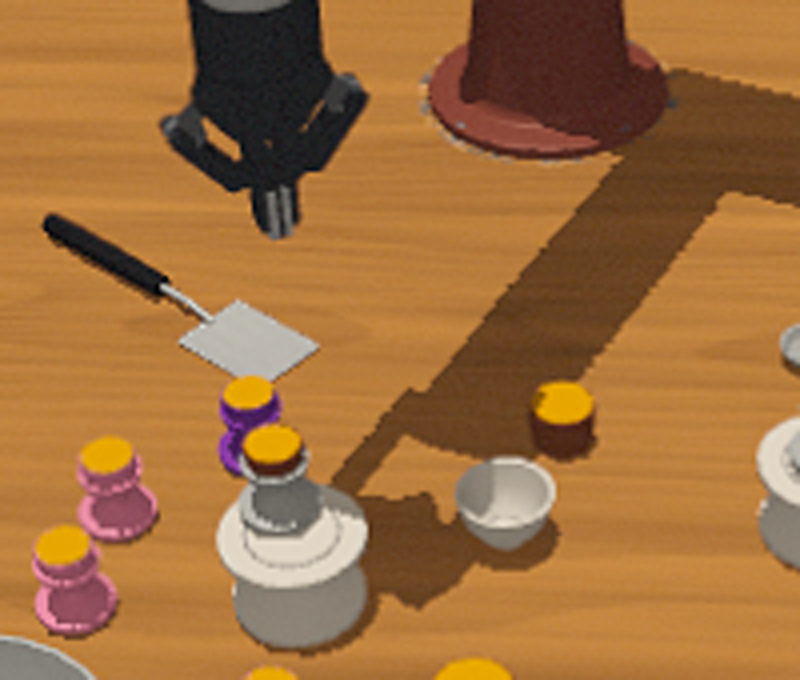

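View pics/t2.png

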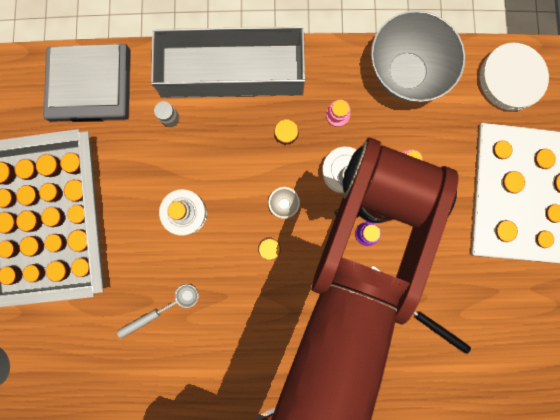

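Call:
step_arm:
  increments: "-.4 0 0 0 0 0;-.6 0 0 0 0 0;-.4 0 0.4 0 0 0;0 0 .7 0 0 0;0 0 .7 0 0 0;0 0 .7 0 0 0;0 0 .7 0 0 0;0 0 .7 0 0 0;0 0 .7 0 0 0;0 0 .5 0 0 0;0 0 .3 0 0 0;0 0 0 0 0 0"

```text
t: 5.33
tool_pos: [0.5501, -0.1646, 0.0936]
tool_rot: [-1.647, -2.67, 0.001]
contact_force: [-0.9, 0.3, 0.1]
opening: 0.0001
```

```bash
python3 - <<'E'
from h import *
o=ctrl.get_obs(); print(o['t'],o['tool_pos'])
print(rel([.6077,-.134,.066])*25)
im=snap('scene','s3');crop(im,'s3c',170,140,120,140,5)
E
```

```text
5.3333 [ 0.55005651 -0.16459378  0.09363434]
[ 1.37303047 65.31876597 27.45872195]
```

View pics/s3c.png

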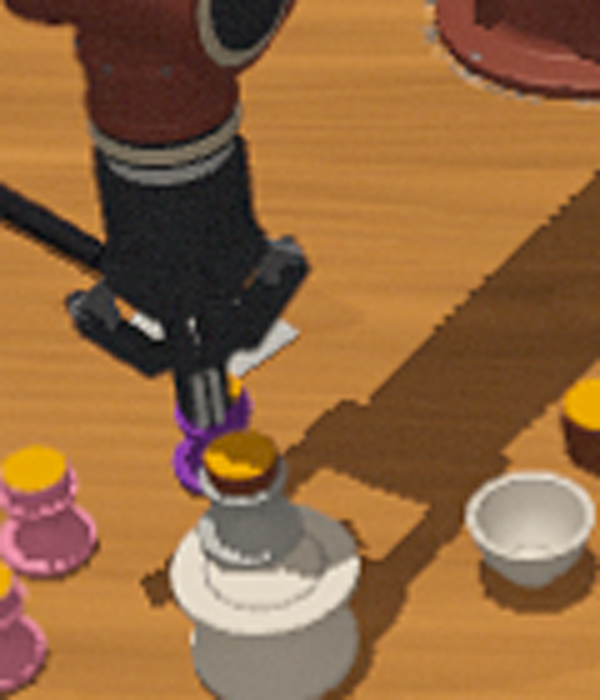

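Call:
step_arm:
  increments: ".03 0 .3 0 0 0;.03 0 .4 0 0 0;0 0 .3 0 0 0;0 0 .1 0 0 0;0 0 0 0 0 0;0 0 0 0 0 0"

```text
t: 5.88
tool_pos: [0.5506, -0.1632, 0.0686]
tool_rot: [-1.648, -2.674, 0.0]
contact_force: [-0.2, -0.0, -0.7]
opening: 0.0
```

```bash
python3 - <<'E'
from h import *
o=ctrl.get_obs(); print(o['t'],o['tool_pos'],o['contact_force'])
print(rel([.6077,-.134,.066])*25)
im=snap('scene','s4');crop(im,'s4c',180,180,80,90,7)
E
```

```text
5.8833 [ 0.55057368 -0.16316413  0.06861624] [-0.23573241 -0.00724397 -0.71146706]
[ 0.36482233 64.13964277  2.60391431]
```

View pics/s4c.png

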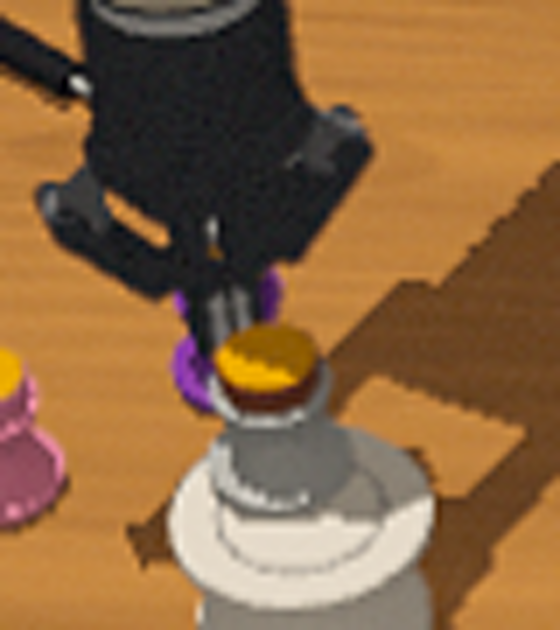

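Call:
step_arm:
  increments: "0 0 .06 0 0 0;0 0.2 0 0 0 0;0 .2 0 0 0 0;0 0 0 0 0 0"

```text
t: 6.27
tool_pos: [0.5606, -0.1585, 0.0677]
tool_rot: [1.647, 2.674, 0.001]
contact_force: [0.1, 0.9, 0.6]
opening: 0.0
```

```bash
python3 - <<'E'
from h import *
o=ctrl.get_obs(); print(o['t'],o['tool_pos'],o['contact_force'])
print(rel([.6077,-.134,.066])*25)
E
```

```text
6.2667 [ 0.56063903 -0.15845347  0.0677411 ] [0.12745903 0.91421691 0.62582869]
[ 0.66171504 53.02918916  1.7905334 ]
```

Call:
step_arm:
  increments: "0 0 .09 0 0 0;.01 .1 0 0 0 0;0 .1 0 0 0 0;0 .1 0 0 0 0;0 .05 0 0 0 0;0 .04 0 0 0 0;0 .04 0 0 0 0;0 .04 0 0 0 0;0 .04 0 0 0 0;0 0 0 0 0 0"

```text
t: 7.1
tool_pos: [0.571, -0.1528, 0.0651]
tool_rot: [1.648, 2.675, 0.0]
contact_force: [0.2, 0.5, 0.1]
opening: -0.0002
```

```bash
python3 - <<'E'
from h import *
o=ctrl.get_obs(); print(o['t'],o['tool_pos'],o['contact_force'])
print(rel([.6077,-.134,.066])*25)
im=snap('scene','s5');crop(im,'s5c',190,200,75,85,7)
E
```

```text
7.1 [ 0.57096061 -0.15275562  0.06507899] [0.18283606 0.50797081 0.10870959]
[ 0.23564802 41.24928797 -0.91911629]
```

View pics/s5c.png

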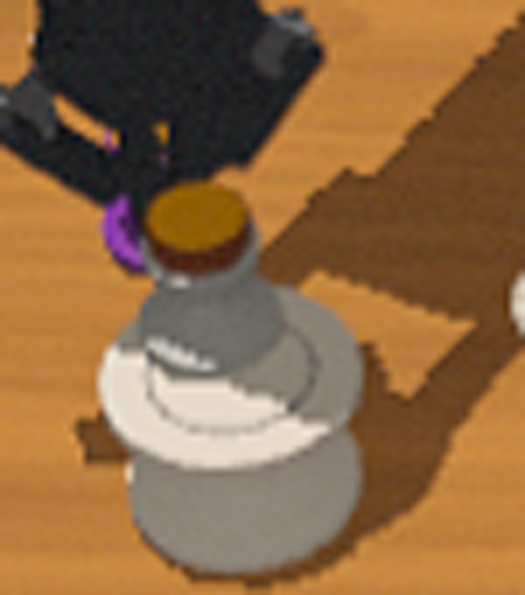

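Cup not touched yet: no force, and the gap is about 3 mm. I'll push in 1 mm rows.

Call:
step_arm:
  increments: "0 .04 0 0 0 0;0 .04 0 0 0 0;0 .04 0 0 0 0;0 .04 0 0 0 0;0 .04 0 0 0 0;0 .04 0 0 0 0;0 .04 0 0 0 0;0 0 0 0 0 0"

```text
t: 7.82
tool_pos: [0.5773, -0.1496, 0.0651]
tool_rot: [1.648, 2.674, 0.0]
contact_force: [-1.1, -0.3, -0.3]
opening: 0.0001
```

```bash
cat > look.py <<'E'
from h import *
import sys
n=sys.argv[1]
o=ctrl.get_obs(); print(o['t'],o['tool_pos'],o['contact_force'])
print('to start cup',rel([.6077,-.134,.066])*25)
im=snap('scene',n);crop(im,n+'c',190,205,75,80,7)
hsv=cv2.cvtColor(im['pixels'],cv2.COLOR_RGB2HSV)
E
python3 look.py s6
```

```text
7.8167 [ 0.57727552 -0.14957786  0.06505341] [-1.09498729 -0.3454794  -0.25616844]
to start cup [ 0.23706444 34.17998504 -0.94198054]
```

View pics/s6c.png

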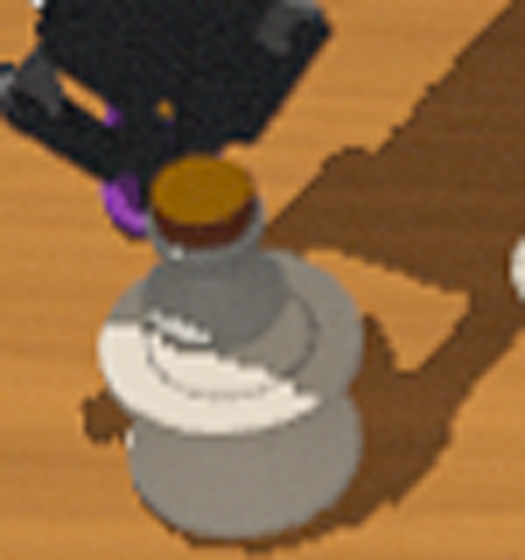

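Contact is made (about 1.1 N) and the cup has moved a few mm. Its stand is unmoved, with edges at crop x 100 and 361 as before.

Call:
step_arm:
  increments: "0 .04 0 0 0 0;0 .04 0 0 0 0;0 .04 0 0 0 0;0 .04 0 0 0 0;0 .04 0 0 0 0;0 .04 0 0 0 0;0 .04 0 0 0 0;0 .04 0 0 0 0;0 0 0 0 0 0"

```text
t: 8.62
tool_pos: [0.5845, -0.1459, 0.0651]
tool_rot: [1.648, 2.674, 0.0]
contact_force: [-0.2, -0.5, 0.2]
opening: -0.0003
```

```bash
python3 look.py s7
```

```text
8.6167 [ 0.58445005 -0.14594951  0.06507564] [-0.21941092 -0.45271677  0.22339483]
to start cup [ 0.22022011 26.14025252 -0.91879522]
```

View pics/s7c.png

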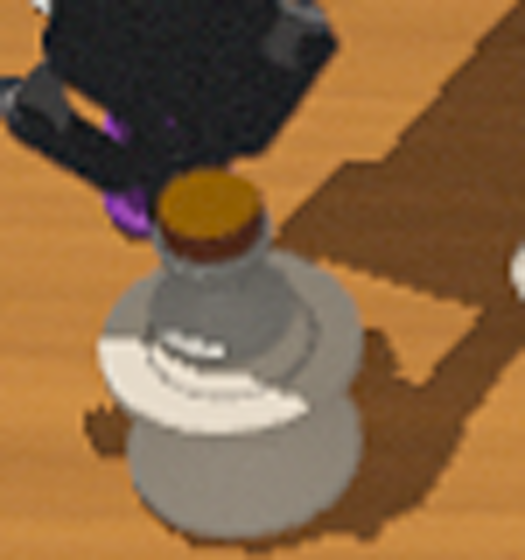

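```bash
python3 - <<'E'
from h import *
im=load('s7')
# orange by hsv, nearest the cup
for n in('scene0','s5','s6','s7'):
    im=load(n);p=cv2.cvtColor(im['pixels'],cv2.COLOR_RGB2HSV)
    m=((p[...,0]>16)&(p[...,0]<26)&(p[...,1]>235)).astype(np.uint8);m[:,:205]=0;m[:,240:]=0;m[:224 if n!='scene0' else 224]=0;m[260:]=0
    k,l,st,c=cv2.connectedComponentsWithStats(m);i=1+np.argmax(st[1:,4]);print(n,c[i],st[i],at(im,*c[i],.12)[:2])
st=at(load('s7'),190+231/7-.43,205+341/7-.43,.06);print('stand',st)
E
```

```text
scene0 [217.65656566 230.74747475] [211 226  14  10  99] [ 0.60879697 -0.13278234]
s5 [217.71052632 230.39473684] [212 227  13   8  76] [ 0.60747903 -0.13286378]
s6 [218.06024096 231.73493976] [212 228  14   9  83] [ 0.61239788 -0.13115774]
s7 [219.25       233.52380952] [213 230  14   9  84] [ 0.61881632 -0.12708381]
stand [ 0.62785368 -0.12281763  0.06      ]
```

Visual and kinematic estimates agree: 9–10 mm still to go, in the same direction.

Call:
step_arm:
  increments: "0 .04 0 0 0 0;0 .04 0 0 0 0;0 .04 0 0 0 0;0 .04 0 0 0 0;0 .04 0 0 0 0;0 .04 0 0 0 0;0 .04 0 0 0 0;0 .04 0 0 0 0;0 0 0 0 0 0"

```text
t: 9.42
tool_pos: [0.5916, -0.1423, 0.0651]
tool_rot: [1.648, 2.675, 0.0]
contact_force: [-0.2, -0.4, 0.6]
opening: -0.0001
```

```bash
python3 look.py s8; python3 - <<'E'
from h import *
im=load('s8')
st=(.6275,-.1229)
overlay(im,'s8o',190,205,75,80,7,[(circ(*st,.06,.048),(255,0,0)),(circ(*st,.06,.0315),(255,0,0)),(circ(*st,.07,.027),(0,255,0)),(circ(*st,.106,.022),(0,0,255))])
E
```

```text
9.4167 [ 0.59159822 -0.14233691  0.06506433] [-0.22107951 -0.39852723  0.61196844]
to start cup [ 0.20676204 18.13105444 -0.93212161]
```

View pics/s8o.png

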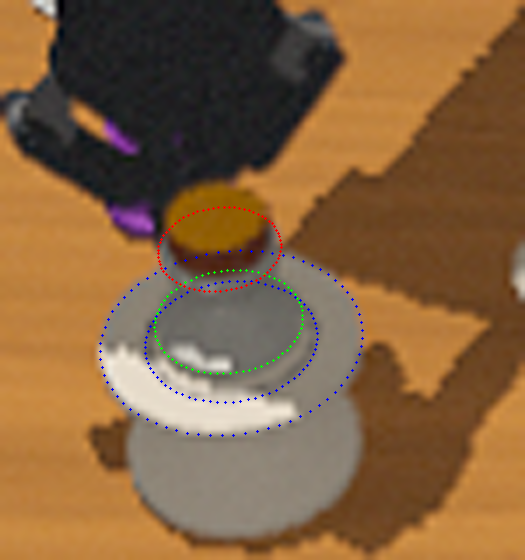

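View pics/s8c.png

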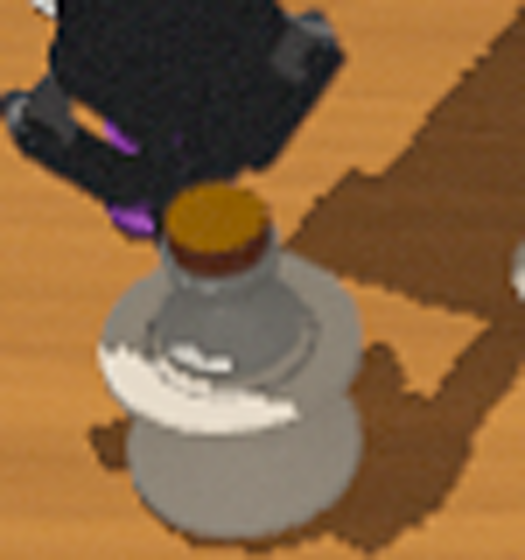

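About 1–2 mm left. I'll nudge a little more, back off level, lift, and then verify with the top camera.

Call:
step_arm:
  increments: "0 .03 0 0 0 0;0 .03 0 0 0 0;0 0 0 0 0 0;0 -.05 0 0 0 0;0 -.2 0 0 0 0;0 -.4 0 0 0 0;0 -.4 0 0 0 0;0 0 -.3 0 0 0;0 0 -.6 0 0 0;0 0 -.8 0 0 0;0 0 -.8 0 0 0;0 0 -.8 0 0 0"

```text
t: 10.47
tool_pos: [0.5689, -0.1538, 0.149]
tool_rot: [1.649, 2.674, 0.0]
contact_force: [-0.4, -0.7, -0.5]
opening: -0.0003
```

Call:
step_arm:
  increments: "0 0 -.8 0 0 0;0 -.3 -.8 0 0 0;0 -.6 -.5 0 0 0;.3 -.8 0 0 0 0;.5 -.8 0 0 0 0;.7 -.8 0 0 0 0;.8 -.8 0 0 0 0;.8 -.8 0 0 0 0;.8 -.8 0 0 0 0;.8 -.8 0 0 0 0;.3 -.3 0 0 0 0;0 0 0 0 0 0"

```text
t: 11.47
tool_pos: [0.3598, -0.1179, 0.2004]
tool_rot: [1.648, 2.672, 0.0]
contact_force: [-0.2, 0.1, -0.4]
opening: 0.0003
```

```bash
python3 look.py s9; python3 - <<'E'
from h import *
im=snap('top','t9')
crop(im,'t9c',310,135,80,70,10)
st=(.6265,-.1251)
overlay(im,'t9o',310,135,80,70,10,[(circ(*st,.06,.048),(255,0,0)),(circ(*st,.06,.0315),(255,0,0)),(circ(*st,.07,.027),(0,255,0)),(circ(*st,.106,.022),(0,0,255))])
E
```

```text
11.4667 [ 0.35980541 -0.11792048  0.20040803] [-0.17691295  0.10574306 -0.40040744]
to start cup [-125.40701665  214.14123231  134.87923498]
```

View pics/t9.png

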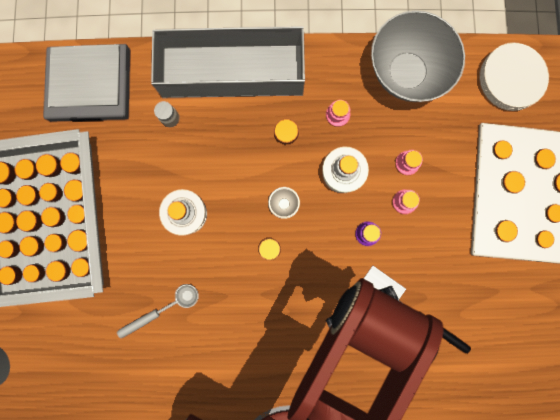

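View pics/t9o.png

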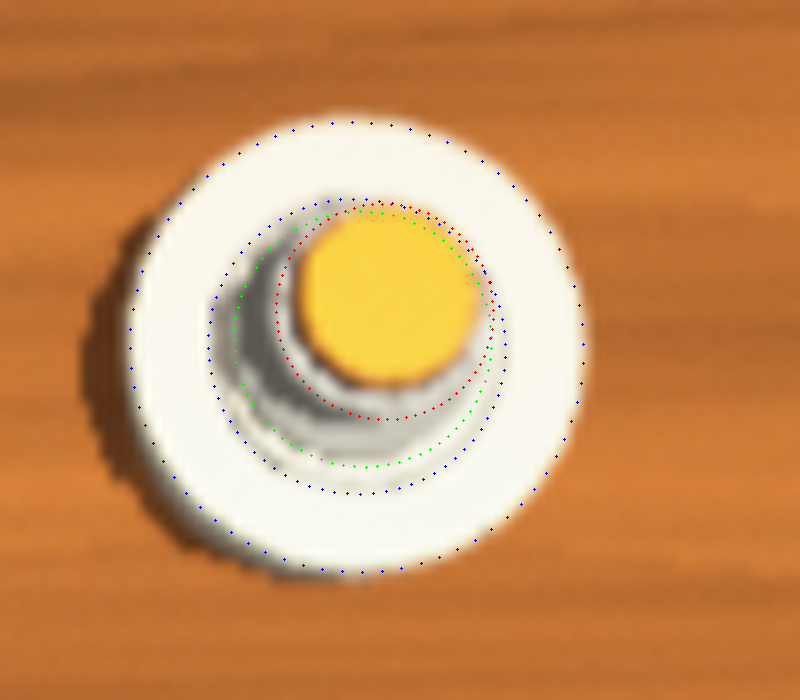

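View pics/s9c.png

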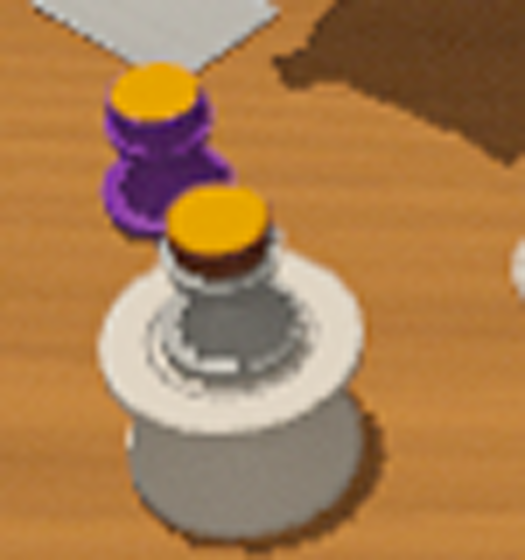

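```bash
python3 - <<'E'
from h import *
t=load('t9');T=lambda x,y,z:at(t,310+x/10-.45,135+y/10-.45,z)
c=T(390,296,.12);s=T(357,346,.06);print(c,s,(c-s)[:2]*1000)
p=load('s9');S=lambda x,y,z:at(p,190+x/7-.43,205+y/7-.43,z)
c=S(218,220,.12);s=S(231,341,.06);print(c,s,(c-s)[:2]*1000)
for n in('t','s'):
    a,b=load('top0' if n=='t' else 'scene0'),load(n+'9')
    d=cv2.absdiff(a['pixels'],b['pixels']).max(2); 
    r=d[180:245,150:310] if n=='t' else d[205:265,330:385]
    print(n,'diff other cup/ramekin',r.max(),(r>60).sum())
print(ctrl.get_obs()['contact_force'])
E
```

```text
[ 0.62729845 -0.12443423  0.12      ] [ 0.62647499 -0.12513342  0.06      ] [0.82345757 0.69919927]
[ 0.62763611 -0.12196016  0.12      ] [ 0.62785368 -0.12281763  0.06      ] [-0.21757379  0.85747085]
t diff other cup/ramekin 16 0
s diff other cup/ramekin 19 0
[ 0.87969135 -0.23505125 -0.10879445]
```

```bash
python3 -c "
from station import ctrl
print(ctrl.finish_job())"
```

```text
the job is handed in; nothing more can be done
None
```

The off-centre cup now stands in the middle of its stand, about 1 mm off by my last measurements, and I've handed the job in. It took about 11.5 s of the 48 s allowed.

- **What I did:** with the fingers shut, I pushed low on the foot rim in 1 mm steps, at about 5 mm above the stand's top. The cup started about 21 mm off-centre and moved straight along the line to the middle. I then backed off level, lifted the hand and moved it well clear.
- **Cup position:** the top camera puts the cup's axis 1.1 mm from the stand's middle and the scene camera 0.9 mm. The cup looks upright in both.
- **Everything else:** the stand's edges did not shift. The area around the other cup, its stand and the ramekin looks the same as in the first pictures. I only checked the other bystanders by eye, and they look unmoved.
- **Forces:** I only read these at the end of each move. The highest reading while pushing was about 1.2 N, and the sensor shows up to about 1 N of noise with nothing touching.
- **Disagreement:** the two cameras differ by about 2 mm in absolute left-right position, about the stated calibration error. They agree to about 1 mm on where the cup sits relative to the stand.

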